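# Sweep coat buttons through the gate of a sorting board

## Robot

A 6-joint arm with a two-finger parallel gripper is mounted at the origin on the work surface. World frame = base frame: x ahead of the robot, y to its left, z up, the work surface at z = 0. Lengths are in mm, angles in degrees, forces in N, time in s.
With the tool pointing down it reaches from about 300 to 850 mm from the base axis. Payload 4.2 kg.
Tool frame: the origin (TCP) lies at the very end of the fingers, on their centre line; the grasp point (between the pads) lies 19 mm behind it (env.grip_depth is the distance from the TCP to the grasp point, in mm); z points along the fingers, y is the line along which they close (so a half turn about z gives the same grasp; the last joint's range is limited). The gripper opens to 91 mm and grips with 3 to 60 N. Pads are 32 mm wide; open, the fingers measure 118 mm over their backs; the gripper's body (76 mm by 178 mm) begins 60 mm behind the grasp point.
Start: joints at [64.343, 18.312, 89.639, -0, 72.044, -1.146], TCP at [238.555, 523.197, 213.976] pointing down, gripper open.
Joint ranges: [-177.97, 177.97], [-48.28, 115.42], [12.27, 149.76], [-77.06, 257.06], [2.81, 150.46], [-146.56, 146.56]. Speed limits (degrees/s): [147.25, 147.25, 180, 180, 180, 180].

## Interface

Orientations are given as [roll, pitch, yaw] about the fixed x, y, z axes, in that order (R = Rz(yaw) Ry(pitch) Rx(roll)).
In Python, from workcell import env, cams gives the robot as it stands.
- The arm moves only by the tool apply_moves, never from a script. Its argument "deltas" is a list of rows, each a list of 5 numbers: the shift along the tool's x, y, z in m, then the turn about the tool's z in rad, then the opening, from -1 (shut) to 1 (fully open), so that 0 is half open. In form: [[tx, ty, tz, roll, gripper], ...]. A call has 1 to 5 rows; each row is the pose to reach, as a shift and turn from the pose commanded when the call began, along the tool's axes at that moment; what a row does not reach only later rows make up. A row lasts 1/10 s, in which the tool goes at most 50 mm and 8.59 degrees, less where a joint would pass 70% of its speed; a pose out of reach is approached as far as the arm can. A call with a gripper value outside its range is refused whole. The fingers move at their own pace and stop on an object; "grip_force" is the grip in N (left out, the last holds). Time passes only in rows, so rows that repeat a pose let the fingers close. It gives the time, the measured TCP pose, the force, the opening and the grip force at its end, in the units of the state.
- env.state(): the state, without advancing time (a new reading comes with each control period).
- cams.grab_frame(name): name is "scene" or "top" or "wrist"; returns the picture (420x560x3 uint8, blue, green, red); there is no depth.
- cams.get_calibration(name): a dict with "mtx" (3x3 intrinsics, pixels), "eye" and "attitude" of the camera in the world; the wrist camera has in their place "tool_from_camera" (4x4, takes a point from camera to tool coordinates, whose origin is the TCP and whose axes are the flange's). Camera axes: x right, y down, z forward; pixel columns grow to the right and rows downward; lengths in mm; the calibration is good to about 2 mm. A picture is of the moment at which its call begins: read the wrist's pose just before it. get_calibration takes no time and is no camera call.
- env.job_done(): hands the job in; it is judged then, once.
The state is a dict: "time_s": time; "qpos": joint angles; "qvel": joint speeds; "effort": joint torques, N m; "ee_pos": TCP position; "ee_rot": TCP orientation; "force": force on the tool from outside, world axes, zero at the start; "torque": the same for the moment, N m; "gripper_width": finger opening in mm; "gripper_force": force on a finger pad.
Only numpy, scipy, OpenCV 4.12 (cv2) and the standard library are available. Lean on these libraries where they do the work, as an engineer would, in place of code of your own. Each camera call takes 0.05 s, during which the arm holds its last target. There are 200 camera calls.

## Task

Count the three round buttons off the sorting board into its drawer: with the fingertips, gently sweep them along the board one at a time through the narrow gate so that each drops down the slot, without gripping or lifting any. The two rectangular strap sliders stay on the board, and the paint pot and the printing block stay where they are.

Things in the scene. Friction and masses are not known exactly. Their poses are not given: they have to be found in the camera images.
- board: fixed plywood-framed sorting board, 309 x 320 mm, on the table. Flat grey deck 55 mm above the table, rim 12 mm above the deck. Origin: at table height, under the deck point 60 mm behind the gate. +x points from the gate to the back of the deck; buttons are swept to -x. Inside of the rim: x -134 to 155 mm, y -150 to 150 mm. The parts lie behind (at +x of) the gate and its rails.
- gate (a point): middle of the gate at deck height: the 40 mm opening between the inner ends of two aluminium rails (5 mm thick, 12 mm high) that form a shallow funnel; their faces towards the parts run from board (-28, +-150) mm at the rim to (-60, +-20) mm at the gate. Axes as the board's: x back over the deck, y along the gate, z up.
- slot (a point): centre, at deck height, of the slot: a hole in the deck 30 mm beyond the gate (board x -90 mm), 48 mm long in x and 52 mm wide, its near lip 6 mm beyond the gate, with cheeks 12 mm high along its sides; below is a built-in catch drawer, floor 49 mm under the deck. Axes as the board's. A button whose centre has passed the lip tips over and falls in.
- button1: loose round brass coat button with four sewing holes, a flat disc 30 mm in diameter and 8 mm thick, 11 to 22 g, lying flat on the board. Origin: centre of its underside; z up. It slides without rolling when a closed fingertip pushes its edge.
- button2: loose round brass coat button with four sewing holes, a flat disc 30 mm in diameter and 8 mm thick, 11 to 22 g, lying flat on the board. Origin: centre of its underside; z up. It slides without rolling when a closed fingertip pushes its edge.
- button3: loose round brass coat button with four sewing holes, a flat disc 30 mm in diameter and 8 mm thick, 11 to 22 g, lying flat on the board. Origin: centre of its underside; z up. It slides without rolling when a closed fingertip pushes its edge.
- slider1: loose rectangular brass strap slider (flat frame with a middle bar), 26 x 36 mm and 6 mm thick, lying flat on the board. Origin: centre of its underside; z up. It stays on the board.
- slider2: loose rectangular brass strap slider (flat frame with a middle bar), 26 x 36 mm and 6 mm thick, lying flat on the board. Origin: centre of its underside; z up. It stays on the board.
- pot: lidded white paint pot, 62 mm in diameter, 75 mm high, standing on the table beside the board. Origin: centre of its underside; z up.
- stamp: wooden printing block 60 x 90 mm with a knob on top, 66 mm high in all, standing on the table beside the board. Origin: centre of its underside; z up.
There are look-alikes about, which are no part of the job. Leave any black, green or turquoise look-alike of the button3 alone.

How it is judged:
By the outcome, as a careful person would: the job done as asked, in the order asked, and still so for the second after the job is handed in, with the robot touching nothing.
It also fails if it takes over 64 s, if anything falls off the work surface, if the arm or the gripper's body presses on something with over 40 N, if the wrist force passes 120 N, or if a joint passes its speed limit or range.

## Working session

There is one attempt and no reset: what is moved stays moved. The work goes in short steps, Python scripts to look and compute and a tool call to move; the robot and the scene stay as the last step left them, time stands still between calls to the robot, and variables do not carry over. Pictures are saved under pics/ and viewed, at most 10 in all, crops included, and the job is handed in when it is done.

Besides the shell and the picture viewer there is one more tool, called after "Emit:" as name([rows], argument=value, ...), one row to a line, values as JSON. apply_moves: Moves the arm, as the interface text tells. Its arguments: {"type":"object","properties":{"deltas":{"type":"array"},"grip_force":{"type":"number"}},"required":["deltas"]}

```bash
mkdir -p pics; ls; python3 - <<'E'
from workcell import env,cams
import cv2
for n in("top","scene"):
    cv2.imwrite(f"pics/{n}0.png",cams.grab_frame(n)); print(n,cams.get_calibration(n))
print(cams.get_calibration("wrist")); s=env.state();print(s)
E
```

```text
pics
top {'mtx': array([[439.51604401,   0.        , 279.38143311],
       [  0.        , 439.51604401, 206.86685476],
       [  0.        ,   0.        ,   1.        ]]), 'eye': array([509.00166343,  35.82219629, 883.65556477]), 'attitude': array([-173.1820781 ,    0.8462214 ,  -90.01604443])}
scene {'mtx': array([[435.33521502,   0.        , 271.04241229],
       [  0.        , 435.33521502, 208.02863061],
       [  0.        ,   0.        ,   1.        ]]), 'eye': array([1057.89388333, -142.57967441,  762.47502153]), 'attitude': array([-144.69124933,    0.80187166,   66.04242208])}
{'mtx': array([[327.69383875,   0.        , 280.22142964],
       [  0.        , 327.69383875, 214.8467732 ],
       [  0.        ,   0.        ,   1.        ]]), 'tool_from_camera': array([[ 9.64025966e-05, -9.63327197e-01, -2.68329467e-01,
         7.52880385e+01],
       [ 9.99999676e-01, -1.21501238e-04,  7.95469893e-04,
        -6.85942431e-01],
       [-7.98900145e-04, -2.68329457e-01,  9.63326873e-01,
        -1.71260211e+02],
       [ 0.00000000e+00,  0.00000000e+00,  0.00000000e+00,
         1.00000000e+00]])}
{'time_s': 0.1, 'qpos': array([ 6.43439088e+01,  1.83473729e+01,  8.96983382e+01,  1.03712575e-03,
        7.20432313e+01, -1.14694348e+00]), 'qvel': array([ 0.02527147, -0.1121709 , -0.1444157 , -0.06870888,  0.13150337,
        0.08546801]), 'effort': array([-6.78089364e-04, -4.13331485e+01, -2.32512259e+01,  7.28320959e-02,
        4.22261108e-02, -6.60876776e-05]), 'ee_pos': array([238.34532559, 522.79200152, 213.21771789]), 'ee_rot': array([-1.79911095e+02, -2.76623557e-03,  1.55490530e+02]), 'force': array([-0.24166823, -0.21562547,  0.15747355]), 'torque': array([-0.01445764,  0.0337188 , -0.04004353]), 'gripper_force': 0.0, 'gripper_width': 90.834329562562}
```

View pics/top0.png

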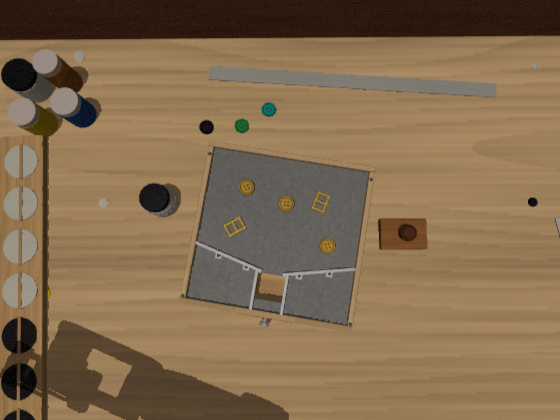

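View pics/scene0.png

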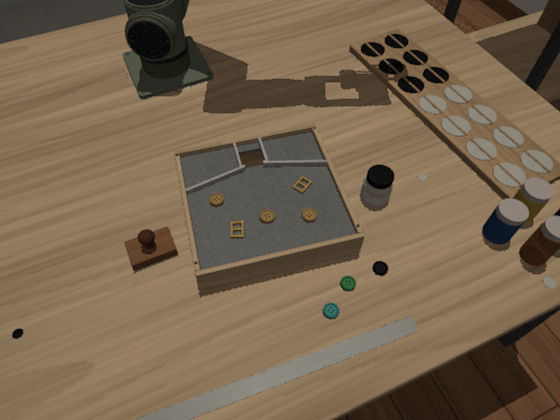

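The pictures show three brass buttons on the board at top pixels (247,187), (287,204) and (327,246), with sliders at (321,202) and (235,226). Possible mix-ups are green (242,126), turquoise (269,109), and black (207,127) and (533,202). All four lie off the board, so I choose the three brass discs on the deck. Next I measure.

```bash
cat > h.py <<'E'
import numpy as np,cv2
from scipy.spatial.transform import Rotation as R
from workcell import env,cams
def ray(name,uv,z,st=None):
    c=cams.get_calibration(name);K=c["mtx"]
    d=np.linalg.inv(K)@[uv[0],uv[1],1.]
    if name=="wrist":
        T=c["tool_from_camera"];Rt=R.from_euler("xyz",st["ee_rot"],degrees=True).as_matrix()
        e=Rt@T[:3,3]+st["ee_pos"];d=Rt@T[:3,:3]@d
    else: e=c["eye"];d=R.from_euler("xyz",c["attitude"],degrees=True).as_matrix()@d
    return e+d*(z-e[2])/d[2]
def brass(im):
    h=cv2.cvtColor(im,cv2.COLOR_BGR2HSV)
    return cv2.inRange(h,(15,140,80),(35,255,255))
def w2b(p,b):
    t=np.radians(b[2]);q=np.array(p[:2])-b[:2];return np.array([[np.cos(t),np.sin(t)],[-np.sin(t),np.cos(t)]])@q
def b2w(p,b):
    t=np.radians(b[2]);return np.array([[np.cos(t),-np.sin(t)],[np.sin(t),np.cos(t)]])@np.array(p)+b[:2]
E
python3 - <<'E'
from h import *
im=cv2.imread("pics/top0.png")
m=brass(im);h=cv2.cvtColor(im,cv2.COLOR_BGR2HSV)
# grey deck mask -> fitted rectangle of inner rim
px=[(212,148),(373,171),(352,325),(184,296)]
P=np.array([ray("top",p,67)[:2] for p in px])
B=np.array([(165,160),(165,-160),(-144,-160),(-144,160.)])
a,b=P-P.mean(0),B-B.mean(0)
th=np.arctan2((b[:,0]*a[:,1]-b[:,1]*a[:,0]).sum(),(a*b).sum())
Rm=np.array([[np.cos(th),-np.sin(th)],[np.sin(th),np.cos(th)]]);t=P.mean(0)-Rm@B.mean(0)
bd=np.array([*t,np.degrees(th)]);print("board",bd,"resid",(P-(B@Rm.T+t)).round(1).tolist());np.save("bd.npy",bd)
# checks: rail inner ends (top z=67)
for p in[(261,271),(285,275),(196,244),(355,269)]:print("rail",p,w2b(ray("top",p,67),bd).round(1))
n,l,s,c=cv2.connectedComponentsWithStats(m[150:330,180:380])
for i in range(1,n):
    if s[i,4]>30:
        uv=c[i]+[180,150];p=ray("top",uv,62);print(uv.round(1),s[i,4],p.round(1),w2b(p,bd).round(1))
cv2.imwrite("pics/crop0.png",cv2.resize(im[140:335,170:385],None,fx=3,fy=3,interpolation=cv2.INTER_CUBIC))
E
```

```text
board [546.61418118  48.42671924  -9.13440486] resid [[-15.0, -3.9], [-9.8, 7.2], [12.1, 3.2], [12.6, -6.5]]
rail (261, 271) [-63.3  23.5]
rail (285, 275) [-63.5 -21.2]
rail (196, 244) [-33.5 151. ]
rail (355, 269) [ -32.3 -146.4]
[246.2 186.9] 179 [645.5 110.9  62. ] [87.8 77.4]
[320.4 201.6] 153 [617.1 -29.4  62. ] [ 82.  -65.7]
[285.9 203.3] 179 [614.   35.7  62. ] [68.6 -1.9]
[234.6 226.2] 158 [570.9 132.   62. ] [10.7 86.4]
[327.  245.6] 187 [534.5 -40.7  62. ] [  2.2 -89.9]
```

View pics/crop0.png

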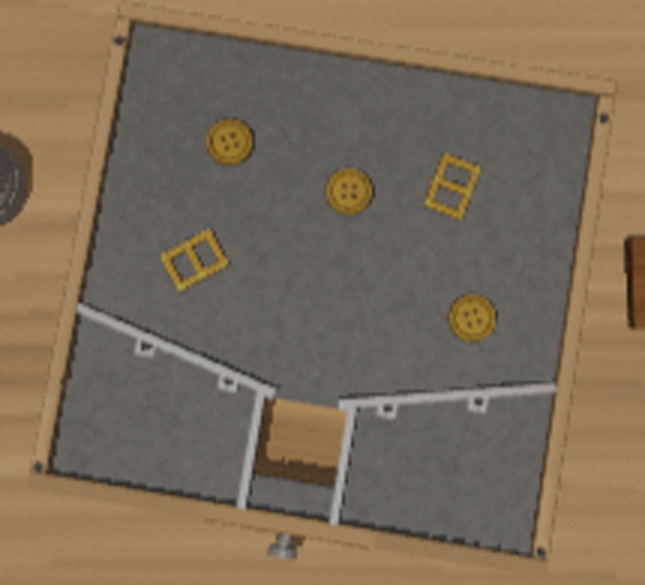

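The crop confirms four-hole brass discs at crop pixels (231,141), (350,191) and (473,318), and two rectangular sliders. Next I move above the board for a closer wrist look, with the fingers nearly shut at a gap of about 12 mm. That makes a cradle for sweeping.

```bash
cat > plan.py <<'E'
from h import *
def wrap(a): return (a+180)%360-180
def plan(wps,n,g,start=None):
    """wps: world [x,y,z,yaw]; n rows per leg; prints calls of 5 rows, tool frame at call start"""
    s=env.state()
    cur=np.array([*s["ee_pos"],s["ee_rot"][2]]) if start is None else np.array(start,float)
    rows=[];a=cur.copy()
    for w,k in zip(wps,n):
        w=np.array(w,float);d=w-a;d[3]=wrap(d[3]);rows+=[a+d*(i+1)/k for i in range(k)];a=w
    while len(rows)%5:rows.append(rows[-1])
    for c in range(0,len(rows),5):
        y=np.radians(cur[3]);out=[]
        for r in rows[c:c+5]:
            d=r-cur;tx=np.cos(y)*d[0]+np.sin(y)*d[1];ty=np.sin(y)*d[0]-np.cos(y)*d[1]
            out.append([round(tx/1e3,3),round(ty/1e3,3),round(-d[2]/1e3,3),round(-np.radians(wrap(d[3])),2),g])
        print(out)
        t=out[-1];x,yy=t[0]*1e3,t[1]*1e3
        cur=np.array([cur[0]+np.cos(y)*x+np.sin(y)*yy,cur[1]+np.sin(y)*x-np.cos(y)*yy,cur[2]-t[2]*1e3,cur[3]-np.degrees(t[3])])
    print("end",cur.round(1))
E
python3 - <<'E'
from plan import *
plan([[560,50,214,171]],[18],-0.74,[238.555,523.197,213.976,155.49])
E
```

```text
[[np.float64(-0.027), np.float64(-0.017), np.float64(-0.0), np.float64(-0.02), -0.74], [np.float64(-0.054), np.float64(-0.033), np.float64(-0.0), np.float64(-0.03), -0.74], [np.float64(-0.081), np.float64(-0.05), np.float64(-0.0), np.float64(-0.05), -0.74], [np.float64(-0.109), np.float64(-0.066), np.float64(-0.0), np.float64(-0.06), -0.74], [np.float64(-0.136), np.float64(-0.083), np.float64(-0.0), np.float64(-0.08), -0.74]]
[[np.float64(-0.026), np.float64(-0.018), np.float64(-0.0), np.float64(-0.01), -0.74], [np.float64(-0.051), np.float64(-0.037), np.float64(-0.0), np.float64(-0.03), -0.74], [np.float64(-0.077), np.float64(-0.055), np.float64(-0.0), np.float64(-0.04), -0.74], [np.float64(-0.103), np.float64(-0.074), np.float64(-0.0), np.float64(-0.06), -0.74], [np.float64(-0.129), np.float64(-0.093), np.float64(-0.0), np.float64(-0.07), -0.74]]
[[np.float64(-0.024), np.float64(-0.02), np.float64(-0.0), np.float64(-0.02), -0.74], [np.float64(-0.048), np.float64(-0.04), np.float64(-0.0), np.float64(-0.03), -0.74], [np.float64(-0.073), np.float64(-0.061), np.float64(-0.0), np.float64(-0.05), -0.74], [np.float64(-0.097), np.float64(-0.081), np.float64(-0.0), np.float64(-0.06), -0.74], [np.float64(-0.121), np.float64(-0.102), np.float64(-0.0), np.float64(-0.08), -0.74]]
[[np.float64(-0.023), np.float64(-0.022), np.float64(-0.0), np.float64(-0.01), -0.74], [np.float64(-0.046), np.float64(-0.044), np.float64(-0.0), np.float64(-0.03), -0.74], [np.float64(-0.069), np.float64(-0.066), np.float64(-0.0), np.float64(-0.04), -0.74], [np.float64(-0.069), np.float64(-0.066), np.float64(-0.0), np.float64(-0.04), -0.74], [np.float64(-0.069), np.float64(-0.066), np.float64(-0.0), np.float64(-0.04), -0.74]]
end [560.5  50.3 214.  171. ]
```

Emit:
apply_moves([
  [-0.027,-0.017,0,-0.02,-0.74],
  [-0.054,-0.033,0,-0.03,-0.74],
  [-0.081,-0.05,0,-0.05,-0.74],
  [-0.109,-0.066,0,-0.06,-0.74],
  [-0.136,-0.083,0,-0.08,-0.74],
])

```text
time_s: 0.6
ee_pos: [328.3, 390.0, 213.6]
ee_rot: [-180.0, -0.0, 160.1]
force: [0.8, -0.3, -0.1]
gripper_width: 54.1
gripper_force: 0.0
```

Emit:
apply_moves([
  [-0.026,-0.018,0,-0.01,-0.74],
  [-0.051,-0.037,0,-0.03,-0.74],
  [-0.077,-0.055,0,-0.04,-0.74],
  [-0.103,-0.074,0,-0.06,-0.74],
  [-0.129,-0.093,0,-0.07,-0.74],
])

```text
time_s: 1.1
ee_pos: [417.8, 258.6, 213.6]
ee_rot: [-180.0, -0.0, 164.1]
force: [-0.1, 1.5, 0.8]
gripper_width: 14.1
gripper_force: 0.0
```

Emit:
apply_moves([
  [-0.024,-0.02,0,-0.02,-0.74],
  [-0.048,-0.04,0,-0.03,-0.74],
  [-0.073,-0.061,0,-0.05,-0.74],
  [-0.097,-0.081,0,-0.06,-0.74],
  [-0.121,-0.102,0,-0.08,-0.74],
])

```text
time_s: 1.6
ee_pos: [506.2, 127.4, 213.6]
ee_rot: [-180.0, -0.0, 168.7]
force: [-0.1, 0.1, -0.6]
gripper_width: 11.8
gripper_force: 0.0
```

Emit:
apply_moves([
  [-0.023,-0.022,0,-0.01,-0.74],
  [-0.046,-0.044,0,-0.03,-0.74],
  [-0.069,-0.066,0,-0.04,-0.74],
  [-0.069,-0.066,0,-0.04,-0.74],
  [-0.069,-0.066,0,-0.04,-0.74],
])

```text
time_s: 2.1
ee_pos: [560.2, 50.0, 213.3]
ee_rot: [180.0, -0.1, 170.9]
force: [0.4, 0.8, 0.1]
gripper_width: 11.7
gripper_force: 0.0
```

```bash
python3 - <<'E'
from h import *
s=env.state();im=cams.grab_frame("wrist");np.save("s1.npy",s,allow_pickle=True)
print(s["ee_pos"],s["ee_rot"],s["gripper_width"],s["time_s"])
cv2.imwrite("pics/w1.png",im);bd=np.load("bd.npy")
n,l,st,c=cv2.connectedComponentsWithStats(brass(im))
for i in range(1,n):
    if st[i,4]>150:
        p=ray("wrist",c[i],62,s);print(c[i].round(1),st[i,4],p.round(1),w2b(p,bd).round(1))
E
```

```text
[560.17075445  50.02944176 213.29775988] [ 1.79987953e+02 -9.94444819e-02  1.70871326e+02] 11.710164811416085 2.1
[159.6  27.7] 5173 [388.1 -30.5  62. ] [-144.  -103.1]
[423.7  72.1] 753 [461.4 198.   62. ] [-107.8  134.1]
[280.3  87.9] 1747 [454.1  66.6  62. ] [-94.2   3.3]
[134.5 226.6] 396 [ 562.6 -103.    62. ] [  39.8 -147. ]
[188.2 191.1] 671 [535.1 -39.8  62. ] [  2.6 -88.9]
[363.8 198.9] 601 [571.  133.1  62. ] [10.6 87.5]
[ 76.1 217.8] 1665 [ 543.9 -159.5   62. ] [  30.3 -205.7]
[459.2 230.4] 179 [620.  227.8  62. ] [ 44.  188.7]
[278.8 252.7] 460 [614.8  39.2  62. ] [68.7  1.8]
[217.8 252.8] 194 [604.6 -24.3  62. ] [ 68.8 -62.6]
[245.6 304. ] 326 [669.   -6.7  62. ] [129.5 -35. ]
[314.6 304.7] 270 [682.   68.5  62. ] [130.5  41.3]
[264.2 355.7] 6011 [738.5   2.1  62. ] [196.8 -15.3]
```

View pics/w1.png

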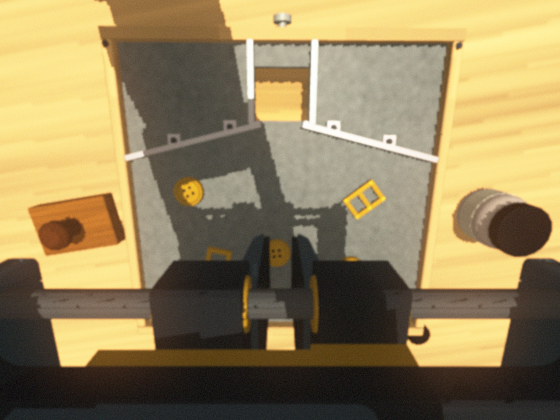

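The wrist view shows buttons at (188,191) and (279,253), with the third partly hidden at (352,259). Rail inner ends are at (260,126) and (303,126), and outer ends at (127,158) and (437,160). I use these to refine the board pose.

```bash
sed -i 's/out.append(\[/out.append([float(v) for v in [/; s/,2),g\])/,2),g]])/' plan.py; python3 - <<'E'
from plan import *
s=np.load("s1.npy",allow_pickle=True).item();bd=np.load("bd.npy")
for p in[(260,126),(303,126),(127,159),(437,161)]:print(p,w2b(ray("wrist",p,67,s),bd).round(1))
def bp(x,y,z,ang): # board xy, board push-direction angle
    return [*b2w((x,y),bd),z,wrap(ang+bd[2])]
# button B at (68.6,0.5): approach behind, lower, push
print("B");plan([bp(107,1,110,180),bp(107,1,58,180),bp(97,1,58,180),bp(-10,1,58,180)],[5,4,1,15],-0.74)
E
```

```text
(260, 126) [-60.3 -15.7]
(303, 126) [-60.4  24.5]
(127, 159) [ -29.7 -143.9]
(437, 161) [-27.9 154.2]
B
[[-0.019, -0.001, 0.021, 0.0, -0.74], [-0.038, -0.001, 0.041, 0.0, -0.74], [-0.057, -0.002, 0.062, 0.0, -0.74], [-0.075, -0.003, 0.083, 0.0, -0.74], [-0.094, -0.003, 0.103, 0.0, -0.74]]
[[-0.0, -0.0, 0.013, 0.0, -0.74], [-0.0, -0.0, 0.026, 0.0, -0.74], [-0.0, -0.0, 0.039, 0.0, -0.74], [-0.0, -0.0, 0.052, 0.0, -0.74], [0.01, -0.0, 0.052, 0.0, -0.74]]
[[0.007, -0.0, 0.0, 0.0, -0.74], [0.014, -0.0, 0.0, 0.0, -0.74], [0.021, -0.0, 0.0, 0.0, -0.74], [0.028, -0.0, 0.0, 0.0, -0.74], [0.035, -0.0, 0.0, 0.0, -0.74]]
[[0.008, -0.0, 0.0, 0.0, -0.74], [0.015, -0.0, 0.0, 0.0, -0.74], [0.022, -0.0, 0.0, 0.0, -0.74], [0.029, -0.0, 0.0, 0.0, -0.74], [0.036, -0.0, 0.0, 0.0, -0.74]]
[[0.007, -0.0, 0.0, 0.0, -0.74], [0.014, -0.0, 0.0, 0.0, -0.74], [0.021, -0.0, 0.0, 0.0, -0.74], [0.029, -0.0, 0.0, 0.0, -0.74], [0.036, -0.0, 0.0, 0.0, -0.74]]
end [536.7  51.3  58.5 170.9]
```

```bash
python3 - <<'E'
from plan import *
bd=np.load("bd.npy");bd[:2]=b2w((0,3.5),bd);np.save("bd2.npy",bd);print(bd)
def bp(x,y,z,ang): return [*b2w((x,y),bd),z,wrap(ang+bd[2])]
plan([bp(107,-2,100,180),bp(107,-2,58.5,180),bp(97,-2,58.5,180),bp(-15,0,58.5,180)],[5,4,1,15],-0.74)
E
```

```text
[547.16980954  51.88233454  -9.13440486]
[[-0.019, -0.001, 0.023, 0.0, -0.74], [-0.038, -0.001, 0.045, 0.0, -0.74], [-0.057, -0.002, 0.068, 0.0, -0.74], [-0.075, -0.002, 0.091, 0.0, -0.74], [-0.094, -0.003, 0.113, 0.0, -0.74]]
[[-0.0, 0.0, 0.011, 0.0, -0.74], [-0.0, 0.0, 0.021, 0.0, -0.74], [-0.0, 0.0, 0.032, 0.0, -0.74], [-0.0, 0.0, 0.042, 0.0, -0.74], [0.01, 0.0, 0.042, 0.0, -0.74]]
[[0.007, 0.0, -0.0, 0.0, -0.74], [0.015, 0.0, -0.0, 0.0, -0.74], [0.022, 0.001, -0.0, 0.0, -0.74], [0.03, 0.001, -0.0, 0.0, -0.74], [0.037, 0.001, -0.0, 0.0, -0.74]]
[[0.008, -0.0, -0.0, 0.0, -0.74], [0.015, 0.0, -0.0, 0.0, -0.74], [0.022, 0.0, -0.0, 0.0, -0.74], [0.03, 0.0, -0.0, 0.0, -0.74], [0.037, 0.001, -0.0, 0.0, -0.74]]
[[0.008, -0.0, -0.0, 0.0, -0.74], [0.015, -0.0, -0.0, 0.0, -0.74], [0.023, -0.0, -0.0, 0.0, -0.74], [0.03, 0.0, -0.0, 0.0, -0.74], [0.038, 0.0, -0.0, 0.0, -0.74]]
end [532.   54.1  58.5 170.9]
```

Emit:
apply_moves([
  [-0.019,-0.001,0.023,0,-0.74],
  [-0.038,-0.001,0.045,0,-0.74],
  [-0.057,-0.002,0.068,0,-0.74],
  [-0.075,-0.002,0.091,0,-0.74],
  [-0.094,-0.003,0.113,0,-0.74],
])

```text
time_s: 2.65
ee_pos: [652.6, 34.1, 100.0]
ee_rot: [180.0, -0.0, 171.1]
force: [-0.8, -0.5, 0.6]
gripper_width: 11.9
gripper_force: 0.0
```

Emit:
apply_moves([
  [0,0,0.011,0,-0.74],
  [0,0,0.021,0,-0.74],
  [0,0,0.032,0,-0.74],
  [0,0,0.042,0,-0.74],
  [0.008,0,0.042,0,-0.74],
])

```text
time_s: 3.15
ee_pos: [644.2, 34.0, 57.9]
ee_rot: [-180.0, -0.1, 171.0]
force: [-0.5, 0.0, 0.6]
gripper_width: 11.8
gripper_force: 0.0
```

Emit:
apply_moves([
  [0.007,0,0,0,-0.74],
  [0.015,0,0,0,-0.74],
  [0.022,0.001,0,0,-0.74],
  [0.03,0.001,0,0,-0.74],
  [0.037,0.001,0,0,-0.74],
])

```text
time_s: 3.65
ee_pos: [608.0, 40.8, 59.4]
ee_rot: [180.0, 0.0, 171.0]
force: [0.2, 0.3, -0.4]
gripper_width: 11.8
gripper_force: 0.1
```

```bash
python3 - <<'E'
from h import *
s=env.state();im=cams.grab_frame("wrist");bd=np.load("bd2.npy")
print(w2b(s["ee_pos"],bd))
cv2.imwrite("pics/w2.png",im)
E
```

```text
[61.83037055 -1.2891295 ]
```

View pics/w2.png

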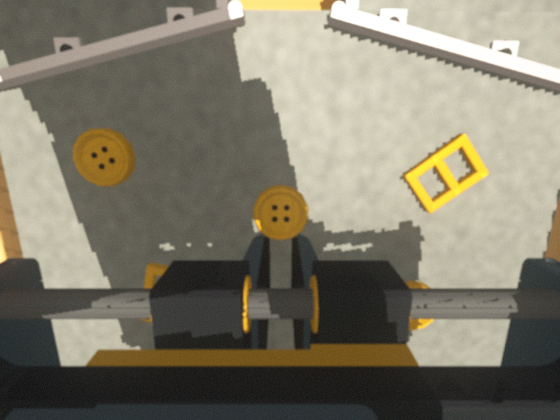

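The button sits centred in the cradle at (281,213), and the gate ends are at (243,15) and (332,15). The cradle works, so I continue to the lip.

```bash
python3 - <<'E'
from plan import *
bd=np.load("bd2.npy");s=env.state()
for p,z in[((281,213),63),((243,14),67),((332,14),67),((103,157),63)]:print(w2b(ray("wrist",p,z,s),bd).round(1))
def bp(x,y,z,ang): return [*b2w((x,y),bd),z,wrap(ang+bd[2])]
plan([bp(-12,0,58.5,180),bp(-44,0,58.5,180)],[10,5],-0.74)
E
```

```text
[30.7 -1.7]
[-61.6 -18.8]
[-61.7  20.6]
[  1.5 -91.8]
[[0.007, 0.0, 0.0, 0.0, -0.74], [0.014, 0.0, 0.0, 0.0, -0.74], [0.022, 0.0, 0.0, 0.0, -0.74], [0.029, 0.001, 0.0, 0.0, -0.74], [0.036, 0.001, 0.0, 0.0, -0.74]]
[[0.007, -0.0, 0.0, 0.0, -0.74], [0.015, 0.0, 0.0, 0.0, -0.74], [0.022, 0.0, 0.001, 0.0, -0.74], [0.029, 0.0, 0.001, 0.0, -0.74], [0.036, 0.0, 0.001, 0.0, -0.74]]
[[0.007, 0.0, -0.0, 0.0, -0.74], [0.013, 0.001, -0.0, 0.0, -0.74], [0.02, 0.001, -0.0, 0.0, -0.74], [0.026, 0.001, -0.0, 0.0, -0.74], [0.032, 0.001, -0.0, 0.0, -0.74]]
end [504.3  59.2  58.2 171. ]
```

Emit:
apply_moves([
  [0.007,0,0,0,-0.74],
  [0.014,0,0,0,-0.74],
  [0.022,0,0,0,-0.74],
  [0.029,0.001,0,0,-0.74],
  [0.036,0.001,0,0,-0.74],
])

```text
time_s: 4.2
ee_pos: [572.6, 47.5, 58.9]
ee_rot: [180.0, -0.0, 171.0]
force: [0.7, -0.6, 1.1]
gripper_width: 11.6
gripper_force: 0.1
```

Emit:
apply_moves([
  [0.007,0,0,0,-0.74],
  [0.015,0,0,0,-0.74],
  [0.022,0,0,0,-0.74],
  [0.029,0.001,0,0,-0.74],
  [0.036,0.001,0,0,-0.74],
])

```text
time_s: 4.7
ee_pos: [537.3, 54.1, 59.0]
ee_rot: [180.0, 0.0, 171.0]
force: [-0.2, -0.2, 0.4]
gripper_width: 11.6
gripper_force: 0.1
```

Emit:
apply_moves([
  [0.007,0,0,0,-0.74],
  [0.013,0,0,0,-0.74],
  [0.02,0,0,0,-0.74],
  [0.026,0,0,0,-0.74],
  [0.032,0,0,0,-0.74],
])

```text
time_s: 5.2
ee_pos: [505.8, 59.0, 59.0]
ee_rot: [180.0, 0.0, 171.0]
force: [0.9, 0.2, -0.9]
gripper_width: 11.6
gripper_force: 0.1
```

Emit:
apply_moves([
  [0.004,0,0,0,-0.74],
  [0.004,0,0,0,-0.74],
  [-0.01,0,0,0,-0.74],
  [-0.02,0,-0.03,0,-0.74],
  [-0.03,0,-0.06,0,-0.74],
])

```text
time_s: 5.7
ee_pos: [535.8, 54.1, 119.0]
ee_rot: [-180.0, -0.1, 171.0]
force: [0.1, 0.1, -0.2]
gripper_width: 12.0
gripper_force: 0.0
```

```bash
python3 - <<'E'
from plan import *
bd=np.load("bd2.npy");s=env.state();im=cams.grab_frame("wrist");print(w2b(s["ee_pos"],bd))
n,l,st,c=cv2.connectedComponentsWithStats(brass(im))
for i in range(1,n):
    if st[i,4]>250:
        p=ray("wrist",c[i],62,s);q=w2b(p,bd)
        if abs(q[1])<140 and -130<q[0]<120: print(c[i].round(1),st[i,2:],q.round(1))
cv2.imwrite("pics/w3.png",np.vstack([im])); 
def bp(x,y,z,ang): return [*b2w((x,y),bd),z,wrap(ang+bd[2])]
def off(c,ang,d): return c-d*np.array([np.cos(np.radians(ang)),np.sin(np.radians(ang))])
C=np.array([87.8,76.3]);a=180+38
p0=off(C,a,40);p1=off(np.array([-10,-0.]),a,31);print(p0,p1)
plan([bp(*p0,105,a),bp(*p0,58.5,a),bp(*p1,58.5,a)],[10,5,20],-0.74)
E
```

```text
[-11.58151126   0.38897226]
[486.2  96.9] [ 190  158 1687] [-104.2  135.1]
[279.6 115.1] [  74   70 3841] [-92.6  -0.8]
[157. 248.] [  41   39 1187] [  2.1 -91.9]
[395.8 253.5] [ 58  42 839] [ 6.3 86.2]
[245.5 304.3] [  9  57 349] [ 49.  -27.3]
[314.6 304.1] [  9  57 286] [48.8 26.8]
[256.8 355.9] [ 334   48 5701] [ 96.6 -19.3]
[119.32043014 100.92645901] [14.42833336 19.08550574]
[[-0.013, 0.01, 0.002, -0.07, -0.74], [-0.025, 0.02, 0.004, -0.13, -0.74], [-0.038, 0.03, 0.006, -0.2, -0.74], [-0.05, 0.04, 0.008, -0.26, -0.74], [-0.063, 0.05, 0.01, -0.33, -0.74]]
[[-0.015, 0.005, 0.002, -0.07, -0.74], [-0.03, 0.01, 0.004, -0.13, -0.74], [-0.045, 0.016, 0.006, -0.2, -0.74], [-0.06, 0.021, 0.008, -0.27, -0.74], [-0.075, 0.026, 0.01, -0.33, -0.74]]
[[-0.0, 0.0, 0.009, -0.0, -0.74], [-0.0, 0.0, 0.018, -0.0, -0.74], [-0.0, 0.0, 0.028, -0.0, -0.74], [-0.0, 0.0, 0.037, -0.0, -0.74], [-0.0, 0.0, 0.046, -0.0, -0.74]]
[[0.006, 0.0, 0.0, -0.0, -0.74], [0.013, 0.0, 0.0, -0.0, -0.74], [0.02, 0.0, 0.0, -0.0, -0.74], [0.026, 0.0, 0.0, -0.0, -0.74], [0.033, 0.0, 0.0, -0.0, -0.74]]
[[0.007, 0.0, 0.0, -0.0, -0.74], [0.013, 0.0, 0.0, -0.0, -0.74], [0.02, 0.0, 0.0, -0.0, -0.74], [0.027, 0.0, 0.0, -0.0, -0.74], [0.033, 0.0, 0.0, -0.0, -0.74]]
[[0.007, 0.0, 0.0, -0.0, -0.74], [0.013, 0.0, 0.0, -0.0, -0.74], [0.02, 0.0, 0.0, -0.0, -0.74], [0.027, 0.0, 0.0, -0.0, -0.74], [0.033, 0.0, 0.0, -0.0, -0.74]]
[[0.007, 0.0, 0.0, -0.0, -0.74], [0.014, 0.0, 0.0, -0.0, -0.74], [0.02, 0.0, 0.0, -0.0, -0.74], [0.027, 0.0, 0.0, -0.0, -0.74], [0.034, 0.0, 0.0, -0.0, -0.74]]
end [564.2  68.2  58.7 208.8]
```

View pics/w3.png

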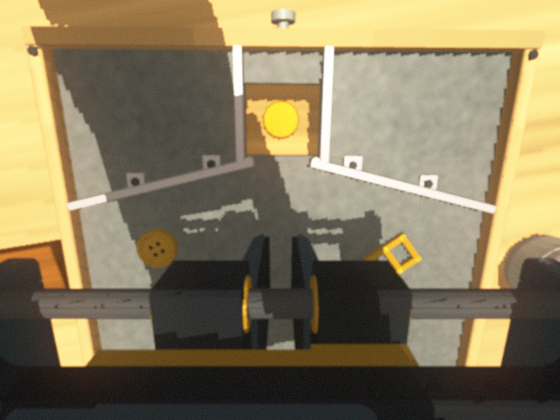

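The first button lies in the drawer at (281,118). Next is button C.

Emit:
apply_moves([
  [-0.013,0.01,0.002,-0.07,-0.74],
  [-0.025,0.02,0.004,-0.13,-0.74],
  [-0.038,0.03,0.006,-0.2,-0.74],
  [-0.05,0.04,0.008,-0.26,-0.74],
  [-0.063,0.05,0.01,-0.33,-0.74],
])

```text
time_s: 6.25
ee_pos: [606.6, 94.0, 108.7]
ee_rot: [180.0, 0.0, -170.0]
force: [0.1, -0.6, 1.0]
gripper_width: 12.3
gripper_force: 0.0
```

Emit:
apply_moves([
  [-0.015,0.005,0.002,-0.07,-0.74],
  [-0.03,0.01,0.004,-0.13,-0.74],
  [-0.045,0.016,0.006,-0.2,-0.74],
  [-0.06,0.021,0.008,-0.27,-0.74],
  [-0.075,0.026,0.01,-0.33,-0.74],
])

```text
time_s: 6.75
ee_pos: [676.0, 132.5, 98.5]
ee_rot: [180.0, -0.0, -151.1]
force: [-0.0, -0.4, -0.1]
gripper_width: 11.8
gripper_force: 0.0
```

Emit:
apply_moves([
  [0,0,0.009,0,-0.74],
  [0,0,0.018,0,-0.74],
  [0,0,0.028,0,-0.74],
  [0,0,0.037,0,-0.74],
  [0,0,0.046,0,-0.74],
])

```text
time_s: 7.25
ee_pos: [674.6, 131.8, 55.1]
ee_rot: [180.0, -0.0, -151.3]
force: [-14.2, -3.2, 50.8]
gripper_width: 11.9
gripper_force: 25.2
```

Emit:
apply_moves([
  [0.006,0,0,0,-0.74],
  [0.013,0,0,0,-0.74],
  [0.02,0,0,0,-0.74],
  [0.026,0,0,0,-0.74],
  [0.033,0,0,0,-0.74],
])

```text
time_s: 7.75
ee_pos: [649.9, 117.3, 55.4]
ee_rot: [-179.9, 0.6, -151.3]
force: [4.9, 2.5, 7.3]
gripper_width: 12.0
gripper_force: 3.2
```

```bash
cat > look.py <<'E'
from plan import *
bd=np.load("bd2.npy");s=env.state();im=cams.grab_frame("wrist");print("tcp",w2b(s["ee_pos"],bd))
def bp(x,y,z,ang): return [*b2w((x,y),bd),z,wrap(ang+bd[2])]
def off(c,ang,d): return np.array(c)-d*np.array([np.cos(np.radians(ang)),np.sin(np.radians(ang))])
n,l,st,c=cv2.connectedComponentsWithStats(brass(im))
for i in range(1,n):
    if 200<st[i,4]<4500:
        q=w2b(ray("wrist",c[i],62,s),bd)
        if abs(q[1])<140 and -130<q[0]<140: print(c[i].round(1),st[i,2:],q.round(1))
E
python3 - <<'E'
from look import *
cv2.imwrite("pics/w4.png",im)
a=180+38
plan([bp(*off((-10,0),a,31),58.5,a)],[15],-0.74)
E
```

```text
tcp [91.07554125 80.94242257]
[41.7 73.8] [  90   97 3695] [ 81.8 -67.2]
[384.6 154.9] [  77   53 2612] [11.7 83.5]
[280.3 214.3] [  56   56 2404] [67.4 61.6]
[245.7 302.9] [ 10  57 331] [120.6  78.2]
[314.7 304.1] [  9  57 321] [ 97.2 109.4]
[[0.006, -0.0, -0.0, -0.0, -0.74], [0.013, -0.0, -0.0, -0.0, -0.74], [0.019, -0.0, -0.001, -0.0, -0.74], [0.026, -0.0, -0.001, -0.0, -0.74], [0.032, -0.001, -0.001, -0.0, -0.74]]
[[0.007, 0.0, -0.0, -0.0, -0.74], [0.013, 0.0, -0.0, -0.0, -0.74], [0.02, 0.0, -0.001, -0.0, -0.74], [0.026, -0.0, -0.001, -0.0, -0.74], [0.033, -0.0, -0.001, -0.0, -0.74]]
[[0.006, -0.0, -0.0, -0.0, -0.74], [0.013, -0.0, -0.0, -0.0, -0.74], [0.019, -0.001, -0.001, -0.0, -0.74], [0.026, -0.001, -0.001, -0.0, -0.74], [0.032, -0.001, -0.001, -0.0, -0.74]]
end [ 564.7   68.4   58.4 -151.3]
```

View pics/w4.png

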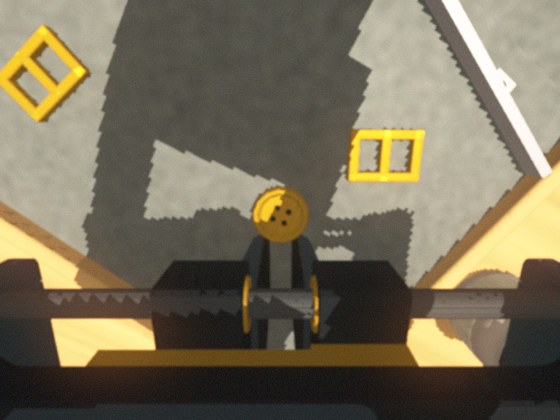

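The button is cradled at (280,214), but the last plan started from an unsettled reading, so the tip pressed the deck. I raise it slightly before pushing.

Emit:
apply_moves([
  [0,0,-0.003,0,-0.74],
  [0,0,-0.006,0,-0.74],
  [0,0,-0.006,0,-0.74],
  [0,0,-0.006,0,-0.74],
])

```text
time_s: 8.2
ee_pos: [646.0, 116.2, 58.5]
ee_rot: [180.0, -0.1, -151.2]
force: [-0.6, 0.0, 0.5]
gripper_width: 11.9
gripper_force: 0.0
```

```bash
python3 - <<'E'
from look import *
a=180+38;print(s["ee_pos"],s["force"])
plan([bp(*off((-10,0),a,31),59,a)],[15],-0.74)
E
```

```text
tcp [87.373414   79.19984603]
[46.8 83.6] [  92   93 3427] [ 81.9 -67.4]
[379.9 161.9] [  75   51 2441] [11.6 83.5]
[280.1 211.9] [  55   55 2330] [63.6 59.5]
[245.8 303. ] [ 10  57 332] [118.4  77.3]
[314.8 304.4] [ 10  57 340] [ 94.8 109.2]
[646.00826293 116.207207    58.48570781] [-0.61764284  0.03658475  0.54498257]
[[0.006, -0.0, -0.0, -0.0, -0.74], [0.013, -0.0, -0.0, -0.0, -0.74], [0.019, -0.001, -0.0, -0.0, -0.74], [0.025, -0.001, -0.0, -0.0, -0.74], [0.032, -0.001, -0.0, -0.0, -0.74]]
[[0.006, -0.0, -0.0, -0.0, -0.74], [0.012, -0.0, -0.0, -0.0, -0.74], [0.018, -0.0, -0.0, -0.0, -0.74], [0.025, -0.001, -0.0, -0.0, -0.74], [0.031, -0.001, -0.0, -0.0, -0.74]]
[[0.006, 0.0, -0.0, -0.0, -0.74], [0.013, -0.0, -0.0, -0.0, -0.74], [0.019, -0.0, -0.0, -0.0, -0.74], [0.025, -0.0, -0.001, -0.0, -0.74], [0.032, -0.001, -0.001, -0.0, -0.74]]
end [ 564.2   67.9   59.4 -151.2]
```

Emit:
apply_moves([
  [0.006,0,0,0,-0.74],
  [0.013,0,0,0,-0.74],
  [0.019,0,0,0,-0.74],
  [0.025,-0.001,0,0,-0.74],
  [0.032,-0.001,0,0,-0.74],
])

```text
time_s: 8.75
ee_pos: [618.4, 99.6, 59.0]
ee_rot: [-180.0, 0.0, -151.2]
force: [0.2, 0.1, -0.4]
gripper_width: 11.6
gripper_force: 0.0
```

Emit:
apply_moves([
  [0.006,0,0,0,-0.74],
  [0.012,0,0,0,-0.74],
  [0.018,0,0,0,-0.74],
  [0.025,-0.001,0,0,-0.74],
  [0.031,-0.001,0,0,-0.74],
])

```text
time_s: 9.25
ee_pos: [591.7, 83.9, 59.0]
ee_rot: [-180.0, 0.0, -151.2]
force: [-0.1, 0.3, -0.0]
gripper_width: 11.8
gripper_force: 0.1
```

Emit:
apply_moves([
  [0.006,0,0,0,-0.74],
  [0.013,0,0,0,-0.74],
  [0.019,0,0,0,-0.74],
  [0.025,0,0,0,-0.74],
  [0.032,-0.001,0,0,-0.74],
])

```text
time_s: 9.75
ee_pos: [564.2, 67.8, 59.0]
ee_rot: [180.0, 0.0, -151.2]
force: [0.6, 0.6, -0.4]
gripper_width: 11.9
gripper_force: 0.1
```

Emit:
apply_moves([
  [-0.002,0,0,0,-0.74],
  [-0.006,0,0,0,-0.74],
  [-0.006,0,0,0,-0.74],
  [-0.006,0,0,0,-0.74],
])

```text
time_s: 10.15
ee_pos: [570.3, 71.1, 58.9]
ee_rot: [180.0, 0.0, -151.2]
force: [0.5, 0.3, 0.8]
gripper_width: 11.7
gripper_force: 0.0
```

```bash
python3 - <<'E'
from look import *
print(s["ee_pos"],s["force"])
b=np.array([-9,0.])
b=[w2b(ray("wrist",c[i],62,s),bd) for i in range(1,n) if 1500<st[i,4]<3000]
b=min(b,key=lambda q:np.linalg.norm(q-[-9,0]));print("btn",b)
w=[bp(*off(b,a,38),59,a) for a in (209,199,190,180)]
plan(w+[bp(b[0]+35,b[1]*.8,59,180),bp(-44,0,59,180)],[1,2,1,1,1,14],-0.74)
E
```

```text
tcp [19.73915498 22.62294859]
[117.3 105.9] [  65   63 3087] [  2.6 -92.4]
[280.2 197.2] [  56   57 2359] [-10.3  -1.9]
[ 83.4 252.5] [  80   71 2253] [ 80.7 -68.1]
[245.6 303.6] [ 10  58 356] [51.4 21. ]
[314.7 304.7] [  9  58 342] [27.5 52.9]
[570.25006034  71.08478401  58.89476987] [0.53916925 0.32350011 0.78458122]
btn [-10.32113505  -1.85750751]
[[0.001, -0.007, -0.0, 0.16, -0.74], [0.002, -0.01, -0.0, 0.24, -0.74], [0.003, -0.013, -0.0, 0.33, -0.74], [0.005, -0.019, -0.0, 0.49, -0.74], [0.009, -0.024, -0.0, 0.66, -0.74]]
[[0.003, 0.0, -0.0, 0.0, -0.74], [0.007, 0.001, -0.0, 0.0, -0.74], [0.012, 0.001, -0.0, 0.0, -0.74], [0.017, 0.001, -0.0, 0.0, -0.74], [0.022, 0.001, -0.0, 0.0, -0.74]]
[[0.005, 0.0, -0.0, 0.0, -0.74], [0.01, 0.0, -0.0, 0.0, -0.74], [0.015, 0.0, -0.0, 0.0, -0.74], [0.02, 0.0, -0.0, 0.0, -0.74], [0.025, 0.0, -0.0, 0.0, -0.74]]
[[0.005, 0.001, -0.0, 0.0, -0.74], [0.01, 0.001, -0.0, 0.0, -0.74], [0.014, 0.001, -0.0, 0.0, -0.74], [0.019, 0.001, -0.0, 0.0, -0.74], [0.024, 0.001, -0.0, 0.0, -0.74]]
end [ 503.9   58.8   58.9 -189. ]
```

Emit:
apply_moves([
  [0,-0.006,0,0.14,-0.74],
  [0.002,-0.011,0,0.27,-0.74],
  [0.003,-0.015,0,0.4,-0.74],
  [0.005,-0.02,0,0.53,-0.74],
  [0.009,-0.024,0,0.66,-0.74],
])

```text
time_s: 10.7
ee_pos: [573.8, 45.4, 58.9]
ee_rot: [180.0, 0.0, 170.7]
force: [-0.6, -0.2, 0.5]
gripper_width: 11.7
gripper_force: 0.0
```

Emit:
apply_moves([
  [0.003,0,0,0,-0.74],
  [0.007,0.001,0,0,-0.74],
  [0.012,0.001,0,0,-0.74],
  [0.017,0.001,0,0,-0.74],
  [0.022,0.001,0,0,-0.74],
])

```text
time_s: 11.2
ee_pos: [551.4, 50.2, 59.0]
ee_rot: [180.0, -0.0, 171.0]
force: [-0.1, 0.0, 0.2]
gripper_width: 11.9
gripper_force: 0.0
```

Emit:
apply_moves([
  [0.005,0,0,0,-0.74],
  [0.01,0,0,0,-0.74],
  [0.015,0,0,0,-0.74],
  [0.02,0,0,0,-0.74],
  [0.025,0,0,0,-0.74],
])

```text
time_s: 11.7
ee_pos: [526.9, 53.9, 59.0]
ee_rot: [180.0, 0.0, 171.0]
force: [0.8, -0.5, 0.2]
gripper_width: 11.6
gripper_force: 0.1
```

Emit:
apply_moves([
  [0.005,0.001,0,0,-0.74],
  [0.01,0.001,0,0,-0.74],
  [0.014,0.001,0,0,-0.74],
  [0.019,0.001,0,0,-0.74],
  [0.024,0.001,0,0,-0.74],
])

```text
time_s: 12.2
ee_pos: [503.4, 58.6, 59.0]
ee_rot: [180.0, 0.0, 171.0]
force: [0.3, -0.5, 0.2]
gripper_width: 11.6
gripper_force: 0.0
```

Emit:
apply_moves([
  [0.004,0,0,0,-0.74],
  [0.004,0,0,0,-0.74],
  [-0.01,0,0,0,-0.74],
  [-0.02,0,-0.03,0,-0.74],
  [-0.03,0,-0.06,0,-0.74],
])

```text
time_s: 12.7
ee_pos: [533.2, 53.7, 119.0]
ee_rot: [-180.0, -0.1, 171.0]
force: [0.6, -0.0, -0.2]
gripper_width: 11.8
gripper_force: 0.0
```

Emit:
apply_moves([
  [0,0,0,0,-0.74],
  [0,0,0,0,-0.74],
  [0,0,0,0,-0.74],
])

```text
time_s: 13.0
ee_pos: [532.2, 53.8, 117.9]
ee_rot: [-180.0, -0.1, 171.0]
force: [-0.5, -0.1, -0.4]
gripper_width: 11.7
gripper_force: 0.0
```

```bash
python3 - <<'E'
from look import *
print(s["ee_pos"],s["ee_rot"])
cv2.imwrite("pics/w5.png",im)
A=(2,-92);a=108
p0=off(A,a,39);print(p0)
plan([bp(*p0,100,a),bp(*p0,100,a),bp(*p0,59,a)],[13,2,5],-0.74)
E
```

```text
tcp [-15.1338175   -0.45949242]
[492.  104.4] [ 178  158 1599] [-103.1  138.2]
[280.4 123.9] [  74   70 4272] [-90.5  -1.1]
[157.6 252.5] [  41   39 1135] [  1.7 -92.2]
[399.1 257.6] [ 52  41 759] [ 5.6 87.7]
[245.5 304.3] [  9  57 342] [ 44.8 -28. ]
[314.5 304.2] [  9  57 288] [44.7 25.7]
[532.15496429  53.83117715 117.88685924] [-1.79973008e+02 -1.40932862e-01  1.70958851e+02]
[  14.05166278 -129.09120414]
[[-0.002, -0.01, 0.001, 0.1, -0.74], [-0.004, -0.02, 0.003, 0.19, -0.74], [-0.007, -0.03, 0.004, 0.29, -0.74], [-0.009, -0.04, 0.005, 0.39, -0.74], [-0.011, -0.049, 0.007, 0.48, -0.74]]
[[-0.007, -0.008, 0.001, 0.1, -0.74], [-0.013, -0.016, 0.003, 0.2, -0.74], [-0.02, -0.024, 0.004, 0.29, -0.74], [-0.027, -0.031, 0.005, 0.39, -0.74], [-0.033, -0.039, 0.007, 0.49, -0.74]]
[[-0.01, -0.004, 0.001, 0.09, -0.74], [-0.019, -0.008, 0.002, 0.19, -0.74], [-0.028, -0.011, 0.004, 0.29, -0.74], [-0.028, -0.011, 0.004, 0.29, -0.74], [-0.028, -0.011, 0.004, 0.29, -0.74]]
[[-0.001, -0.0, 0.008, -0.0, -0.74], [-0.001, -0.0, 0.016, -0.0, -0.74], [-0.001, -0.0, 0.024, -0.0, -0.74], [-0.001, -0.0, 0.033, -0.0, -0.74], [-0.001, -0.0, 0.041, -0.0, -0.74]]
end [540.8 -78.3  58.7  98.8]
```

View pics/w5.png

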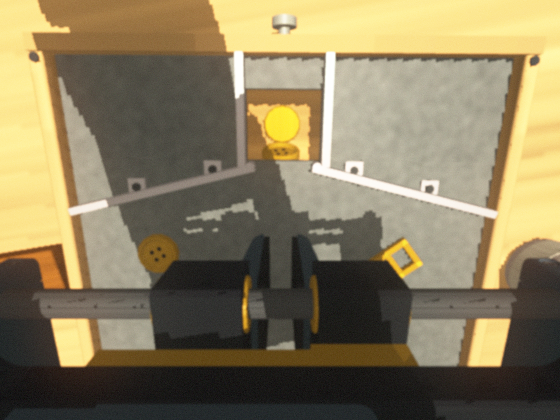

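Two buttons are in the drawer, at (283,124) and (281,150). The last is at (157,253).

Emit:
apply_moves([
  [-0.002,-0.01,0.001,0.1,-0.74],
  [-0.004,-0.02,0.003,0.19,-0.74],
  [-0.007,-0.03,0.004,0.29,-0.74],
  [-0.009,-0.04,0.005,0.39,-0.74],
  [-0.011,-0.049,0.007,0.48,-0.74],
])

```text
time_s: 13.55
ee_pos: [535.6, 3.4, 110.8]
ee_rot: [-179.9, -0.1, 143.2]
force: [-0.2, -0.3, 0.1]
gripper_width: 12.0
gripper_force: 0.0
```

Emit:
apply_moves([
  [-0.007,-0.008,0.001,0.1,-0.74],
  [-0.013,-0.016,0.003,0.2,-0.74],
  [-0.02,-0.024,0.004,0.29,-0.74],
  [-0.027,-0.031,0.005,0.39,-0.74],
  [-0.033,-0.039,0.007,0.49,-0.74],
])

```text
time_s: 14.05
ee_pos: [539.0, -47.5, 103.8]
ee_rot: [-179.9, -0.1, 115.2]
force: [0.6, 0.7, 0.6]
gripper_width: 12.1
gripper_force: 0.0
```

Emit:
apply_moves([
  [-0.01,-0.004,0.001,0.09,-0.74],
  [-0.019,-0.008,0.002,0.19,-0.74],
  [-0.028,-0.011,0.004,0.29,-0.74],
  [-0.028,-0.011,0.004,0.29,-0.74],
  [-0.028,-0.011,0.004,0.29,-0.74],
])

```text
time_s: 14.55
ee_pos: [541.2, -77.0, 100.2]
ee_rot: [-179.9, -0.1, 98.9]
force: [0.1, -0.4, 0.4]
gripper_width: 11.9
gripper_force: 0.0
```

```bash
python3 - <<'E'
from look import *
print(s["ee_pos"],s["ee_rot"])
A=(2,-92);a=108
plan([bp(*off(A,a,39),59.5,a),bp(*off(A,a,31),59.5,a),bp(*off((-25,-9),a,31),59.5,a),],[5,2,13],-0.74)
E
```

```text
tcp [  14.51119986 -128.15735204]
[181.2  11.7] [  80   34 1639] [-80.8 -15.9]
[408.2 185.9] [  67   59 1493] [ 82.2 -68. ]
[280.3 184.3] [  45   45 1563] [  3.2 -92.6]
[541.15188537 -76.95347721 100.16860516] [-1.79906183e+02 -5.28371541e-02  9.88600602e+01]
[[-0.0, -0.0, 0.008, -0.0, -0.74], [-0.0, -0.0, 0.016, -0.0, -0.74], [-0.001, -0.001, 0.025, -0.0, -0.74], [-0.001, -0.001, 0.033, -0.0, -0.74], [-0.001, -0.001, 0.041, -0.0, -0.74]]
[[0.004, 0.0, -0.0, -0.0, -0.74], [0.008, 0.0, -0.0, -0.0, -0.74], [0.015, 0.0, -0.0, -0.0, -0.74], [0.022, 0.0, -0.0, -0.0, -0.74], [0.028, 0.0, -0.0, -0.0, -0.74]]
[[0.007, 0.0, -0.0, -0.0, -0.74], [0.014, 0.0, -0.0, -0.0, -0.74], [0.02, 0.0, -0.0, -0.0, -0.74], [0.027, 0.0, -0.0, -0.0, -0.74], [0.034, 0.0, -0.0, -0.0, -0.74]]
[[0.007, 0.0, -0.0, -0.0, -0.74], [0.013, 0.0, -0.0, -0.0, -0.74], [0.02, 0.0, -0.0, -0.0, -0.74], [0.027, 0.0, -0.0, -0.0, -0.74], [0.033, 0.0, -0.0, -0.0, -0.74]]
end [525.9  15.9  59.4  98.9]
```

Emit:
apply_moves([
  [0,0,0.008,0,-0.74],
  [0,0,0.016,0,-0.74],
  [-0.001,0,0.025,0,-0.74],
  [-0.001,0,0.033,0,-0.74],
  [-0.001,0,0.041,0,-0.74],
])

```text
time_s: 15.1
ee_pos: [542.1, -77.5, 59.2]
ee_rot: [180.0, -0.1, 98.7]
force: [0.7, 4.3, 3.6]
gripper_width: 11.8
gripper_force: 2.2
```

Emit:
apply_moves([
  [0.004,0,0,0,-0.74],
  [0.008,0,0,0,-0.74],
  [0.015,0,0,0,-0.74],
  [0.022,0,0,0,-0.74],
  [0.028,0,0,0,-0.74],
])

```text
time_s: 15.6
ee_pos: [537.7, -49.9, 60.2]
ee_rot: [180.0, 0.0, 98.8]
force: [0.1, -0.4, -0.3]
gripper_width: 12.0
gripper_force: 0.1
```

Emit:
apply_moves([
  [0.007,0,0,0,-0.74],
  [0.014,0,0,0,-0.74],
  [0.02,0,0,0,-0.74],
  [0.027,0,0,0,-0.74],
  [0.034,0,0,0,-0.74],
])

```text
time_s: 16.1
ee_pos: [532.5, -16.4, 60.0]
ee_rot: [180.0, -0.0, 98.8]
force: [-0.1, -0.4, 0.0]
gripper_width: 11.7
gripper_force: 0.1
```

Emit:
apply_moves([
  [0.007,0,0,0,-0.74],
  [0.013,0,0,0,-0.74],
  [0.02,0,0,0,-0.74],
  [0.027,0,0,0,-0.74],
  [0.033,0,0,0,-0.74],
])

```text
time_s: 16.6
ee_pos: [527.4, 16.3, 59.9]
ee_rot: [180.0, -0.0, 98.8]
force: [-0.6, -0.7, -0.3]
gripper_width: 11.9
gripper_force: 0.1
```

Emit:
apply_moves([
  [-0.004,0,0,0,-0.74],
  [-0.008,0,0,0,-0.74],
  [-0.008,0,0,0,-0.74],
  [-0.008,0,0,0,-0.74],
])

```text
time_s: 17.0
ee_pos: [528.8, 7.3, 59.9]
ee_rot: [180.0, -0.0, 98.7]
force: [0.4, 0.1, -0.8]
gripper_width: 12.0
gripper_force: 0.0
```

```bash
python3 - <<'E'
from look import *
print(s["ee_pos"],s["ee_rot"])
b=[w2b(ray("wrist",c[i],62,s),bd) for i in range(1,n) if 1200<st[i,4]<3500]
b=min(b,key=lambda q:np.linalg.norm(q-[-25,-9]));print("btn",b)
w=[bp(*off(b,a,42),59.5,a) for a in range(115,175,8)]
plan(w+[bp(*off(b,180-4,42),59.5,180),bp(*off(b,180,35),59.5,180)]+[bp(-20,-2,59.5,180),bp(-44,0,59.5,180)],[1]*8+[1,1,5,5],-0.74)
E
```

```text
tcp [-11.03636815 -46.89310012]
[411.5  35.9] [  73   78 2723] [12.2 80.8]
[280.1 194.2] [  56   55 2342] [-22.9  -9.5]
[245.9 303.8] [  8  57 316] [-22.  -77.2]
[314.6 303.1] [  9  57 329] [ 15.8 -64.6]
[528.82907273   7.33593587  59.93435802] [ 1.79995860e+02 -5.90408218e-03  9.87169902e+01]
btn [-22.93442936  -9.49837888]
[[-0.003, 0.005, 0.0, -0.12, -0.74], [-0.001, 0.011, 0.0, -0.26, -0.74], [0.001, 0.017, 0.0, -0.4, -0.74], [0.003, 0.022, 0.0, -0.54, -0.74], [0.007, 0.027, 0.0, -0.68, -0.74]]
[[0.0, 0.005, 0.0, -0.14, -0.74], [0.002, 0.011, 0.0, -0.28, -0.74], [0.004, 0.017, 0.0, -0.42, -0.74], [0.005, 0.02, 0.0, -0.58, -0.74], [0.013, 0.019, 0.0, -0.58, -0.74]]
[[0.006, 0.001, 0.0, 0.0, -0.74], [0.013, 0.002, 0.0, 0.0, -0.74], [0.019, 0.004, 0.0, 0.0, -0.74], [0.026, 0.005, 0.0, 0.0, -0.74], [0.032, 0.007, 0.0, 0.0, -0.74]]
[[0.005, 0.0, 0.0, 0.0, -0.74], [0.01, 0.001, 0.0, 0.0, -0.74], [0.014, 0.001, 0.0, 0.0, -0.74], [0.019, 0.001, 0.0, 0.0, -0.74], [0.024, 0.002, 0.0, 0.0, -0.74]]
end [503.7  59.   59.9 170.9]
```

Emit:
apply_moves([
  [-0.003,0.005,0,-0.12,-0.74],
  [-0.001,0.011,0,-0.26,-0.74],
  [0.001,0.017,0,-0.4,-0.74],
  [0.003,0.022,0,-0.54,-0.74],
  [0.007,0.027,0,-0.68,-0.74],
])

```text
time_s: 17.55
ee_pos: [554.6, 18.6, 59.9]
ee_rot: [-180.0, -0.0, 138.0]
force: [-0.5, -0.5, -0.5]
gripper_width: 11.8
gripper_force: 0.0
```

Emit:
apply_moves([
  [0,0.005,0,-0.14,-0.74],
  [0.002,0.011,0,-0.28,-0.74],
  [0.004,0.017,0,-0.42,-0.74],
  [0.005,0.02,0,-0.56,-0.74],
  [0.013,0.019,0,-0.58,-0.74],
])

```text
time_s: 18.05
ee_pos: [558.3, 41.6, 59.9]
ee_rot: [180.0, 0.1, 171.0]
force: [0.1, 0.3, 0.2]
gripper_width: 11.7
gripper_force: 0.0
```

Emit:
apply_moves([
  [0.006,0.001,0,0,-0.74],
  [0.013,0.002,0,0,-0.74],
  [0.019,0.004,0,0,-0.74],
  [0.026,0.005,0,0,-0.74],
  [0.032,0.007,0,0,-0.74],
])

```text
time_s: 18.55
ee_pos: [526.3, 53.7, 60.0]
ee_rot: [180.0, -0.0, 170.9]
force: [0.3, 0.4, 0.3]
gripper_width: 11.7
gripper_force: 0.1
```

Emit:
apply_moves([
  [0.005,0,0,0,-0.74],
  [0.01,0.001,0,0,-0.74],
  [0.014,0.001,0,0,-0.74],
  [0.019,0.001,0,0,-0.74],
  [0.024,0.002,0,0,-0.74],
])

```text
time_s: 19.05
ee_pos: [503.3, 59.3, 60.0]
ee_rot: [180.0, 0.0, 170.9]
force: [-0.1, -0.4, -0.1]
gripper_width: 11.9
gripper_force: 0.0
```

Emit:
apply_moves([
  [0.004,0,0,0,-0.74],
  [0.004,0,0,0,-0.74],
  [-0.01,0,0,0,-0.74],
  [-0.02,0,-0.03,0,-0.74],
  [-0.03,0,-0.06,0,-0.74],
])

```text
time_s: 19.55
ee_pos: [533.1, 54.4, 120.0]
ee_rot: [-180.0, -0.1, 171.0]
force: [0.3, 0.8, 0.9]
gripper_width: 12.0
gripper_force: 0.0
```

Emit:
apply_moves([
  [0,0,-0.03,0,-0.74],
  [0,0,-0.06,0,-0.74],
  [0,0,-0.06,0,-0.74],
  [0,0,-0.06,0,-0.74],
])

```text
time_s: 19.95
ee_pos: [533.4, 54.5, 180.2]
ee_rot: [180.0, 0.1, 171.0]
force: [-1.4, -0.5, -1.5]
gripper_width: 11.8
gripper_force: 0.0
```

```bash
python3 - <<'E'
from look import *
print(s["time_s"],s["ee_pos"])
cv2.imwrite("pics/w6.png",im[0:290])
E
```

```text
tcp [-14.02157158   0.42945966]
[280.7 121.7] [  58   55 2797] [-90.9   0.2]
[370.4 234.7] [ 46  42 692] [10.4 84.1]
[245.6 304.1] [  9  57 332] [ 83.3 -34.3]
[314.6 304. ] [  9  57 293] [83.2 34.2]
19.95 [533.39422744  54.53228601 180.17373814]
```

View pics/w6.png

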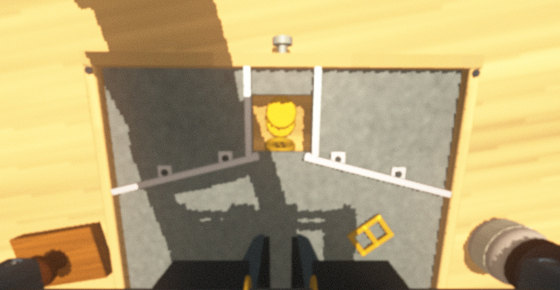

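All three buttons are in the drawer (280, 110–145): two overlapping and one near the lip wall, all below deck level. The deck ahead is clear and the slider, pot and stamp are in place.

```bash
python3 -c "
from workcell import env
print(env.job_done())"
```

```text
the job is handed in; nothing more can be done
None
```

I swept the three brass buttons one at a time through the gate into the drawer and handed the job in at about 20 s; both sliders stayed on the board and I moved nothing else, though the fingertips pressed the deck at about 51 N once (the wrist limit is 120 N).

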